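Restock the shoe-care can dispenser in order

ROBOT

A 6-joint arm with a two-finger parallel gripper is mounted at the origin on the work surface. World frame = base frame: x ahead of the robot, y to its left, z up, the work surface at z = 0. Lengths are in m, angles in rad, forces in N, time in s.
With the tool pointing down it reaches from about 0.375 to 0.925 m from the base axis. Payload 5.7 kg.
Tool frame: the origin (TCP) lies at the very end of the fingers, on their centre line; the grasp point (between the pads) lies arm.hold_point_z behind it (arm.hold_point_z is the distance from the TCP to the grasp point, in m); z points along the fingers, y is the line along which they close (so a half turn about z gives the same grasp; the last joint's range is limited). The gripper opens to 85 mm and grips with 20 to 120 N. Pads are 22 mm wide; open, the fingers measure 114 mm over their backs; the gripper's body (76 mm by 85 mm) begins 54 mm behind the grasp point. The pads swing forward as they close: fully open they stand 13 mm farther back than shut.
Start: joints at [-1.27, 0.359, 1.51, -0, 1.272, -0.115], TCP at [0.242, -0.549, 0.231] pointing down, gripper open.
Joint ranges: [-2.97, 2.97], [-1.01, 2.36], [0.21, 2.38], [-0.96, 4.11], [0.2, 2.71], [-2.98, 2.98]. Speed limits (rad/s): [2.39, 2.39, 3.14, 3.14, 3.14, 3.14].

INTERFACE

Orientations are given as a rotation vector (axis times angle).
In Python, from cell import sensors, cams, workorder, arm gives the robot as it stands.
- The arm moves only by the tool drive_tool, never from a script. Its argument "plan" is a list of rows, each a list of 5 numbers: the shift along the tool's x, y, z in m, then the turn about the tool's z in rad, then the closure, from 0 (fully open) to 1 (shut). A call has 1 to 10 rows; each row shifts and turns the commanded pose from where the row before left it, along the tool's axes as they then stand; what a row does not reach is not made up. A row lasts 1/12 s, in which the tool goes at most 41.7 mm and 7.16 degrees, less where a joint would pass 70% of its speed; a pose out of reach is approached as far as the arm can. A call with a gripper value outside its range is refused whole. The fingers move at their own pace and stop on an object; "newtons" is the grip in N (left out, the last holds). Time passes only in rows, so rows that do not move let the fingers close. It gives the time, the measured TCP pose, the force, the opening and the grip force at its end, in the units of the state.
- sensors.sense(): the state, without advancing time (a new reading comes with each control period).
- cams.capture(name): name is "side" or "top"; returns a dict with "frame" (384x512x3 uint8, red, green, blue), "fov_y" (degrees; the focal length in pixels is half the picture's height over the tangent of half this angle, whatever the lens; pixels are square), "cx", "cy" (the principal point, pixels), "dist_coeffs" ([k1, k2, p1, p2, k3] as OpenCV has them; the pictures are not rectified), "rvec" (rotation vector, rad) and "tvec" (3), from world to camera coordinates, as OpenCV has them. Camera axes: x right, y down, z forward; pixel columns grow to the right and rows downward; lengths in m; the calibration is good to about 2 mm. A picture is of the moment at which its call begins. There is no depth.
- workorder.job_done(): hands the job in; it is judged then, once.
The state is a dict: "clock": time; "joint_pos": joint angles; "qd": joint speeds; "tau": joint torques, N m; "eef_pos": TCP position; "eef_rot": TCP orientation; "wrist_force": force on the tool from outside, world axes, zero at the start; "moment": the same for the moment, N m; "width": finger opening in m; "finger_force": force on a finger pad.
Only numpy, scipy, OpenCV 4.12 (cv2) and the standard library are available. Lean on these libraries where they do the work, as an engineer would, in place of code of your own. Each camera call takes 0.05 s, during which the arm holds its last target. There are 200 camera calls.

TASK

Restock the wire can dispenser: lay the black, then the brown, then the blue spray can on its upper run, each with its white cap on the same side as the cap of the grey can already in there, and let each roll round and come to rest in the queue on the lower run before the next, so that the cans will come out grey, black, brown, blue. Leave the yellow can and everything else on the bench where it is.

Things in the scene. Friction and masses are not known exactly. Their poses are not given: they have to be found in the camera images.
- dispenser: galvanised wire can dispenser, fixed to the bench, 295 mm deep (its x), 147 wide (y; 172 at the flared top), 225 tall; open above. Origin: centre of its footprint on the bench; front = its -x side, +y = left seen from the front. Cans lie across it, axis along y. Two runs of rails sloping 10 degrees: the upper falls to the back, the lower to the front. Its side frames and the back rise to z = 225 mm.
- load_point (a point): where the middle of a can is when laid on the upper run near its front, touching the rails (x = -65, y = 0, z = 184 mm in the dispenser's frame, whose axes it shares). Let go there, it rolls back by itself. Guide wires leave 135 mm clear width there (7.5 mm each side of a can), more above; rails of 3 mm radius at y = -40 and +40; a 20 mm lip stands at the run's front end, x = -141 mm.
- drop_gap (a point): middle of the 64 mm gap between the back end of the upper run and the back wires (x = 110, y = 0, z = 120 mm in the dispenser's frame): here a can drops from the upper on to the lower run, which takes it forward to the queue.
- queue_front (a point): where the middle of the first can of the queue lies on the lower run, against the front stop wires (x = -109, y = 0, z = 53 mm in the dispenser's frame); the next cans lie 51 mm farther along +x and 9 mm higher each, touching.
- can_black_mid (a point): aerosol can, black body with a white cap of the same diameter at one end; a plain cylinder 52 mm in diameter and 120 mm long, lying on its side, 0.2 kg. A shoe-care spray, loose on the bench. This point is the middle of the can, on its axis; the can's own y axis runs along its length towards the cap. It rolls if pushed.
- can_black_cap (a point): the centre of the end face of the black can's cap, 60 mm from the can's middle.
- can_brown_mid (a point): aerosol can, brown body with a white cap of the same diameter at one end; a plain cylinder 52 mm in diameter and 120 mm long, lying on its side, 0.2 kg. A shoe-care spray, loose on the bench. This point is the middle of the can, on its axis; the can's own y axis runs along its length towards the cap. It rolls if pushed.
- can_brown_cap (a point): the centre of the end face of the brown can's cap, 60 mm from the can's middle.
- can_blue_mid (a point): aerosol can, blue body with a white cap of the same diameter at one end; a plain cylinder 52 mm in diameter and 120 mm long, lying on its side, 0.2 kg. A shoe-care spray, loose on the bench. This point is the middle of the can, on its axis; the can's own y axis runs along its length towards the cap. It rolls if pushed.
- can_blue_cap (a point): the centre of the end face of the blue can's cap, 60 mm from the can's middle.
- can_yellow_mid (a point): aerosol can, yellow body with a white cap of the same diameter at one end; a plain cylinder 52 mm in diameter and 120 mm long, lying on its side, 0.2 kg. An insect spray that does not belong in the dispenser. This point is the middle of the can, on its axis; the can's own y axis runs along its length towards the cap. It rolls if pushed.
- can_yellow_cap (a point): the centre of the end face of the yellow can's cap, 60 mm from the can's middle.
- can_grey_mid (a point): aerosol can, grey body with a white cap of the same diameter at one end; a plain cylinder 52 mm in diameter and 120 mm long, lying on its side, 0.2 kg. It is already in the dispenser, at the front stop of the lower run, cap to the dispenser's +y side. This point is the middle of the can, on its axis; the can's own y axis runs along its length towards the cap. It rolls if pushed.
- can_grey_cap (a point): the centre of the end face of the grey can's cap, 60 mm from the can's middle.
- brush_mid (a point): red plastic boot brush, bristles down, 190 mm (its x) by 55 by 53 mm tall. A bystander. This point is its middle, half-way up.
- horn_mid (a point): stainless steel shoe horn lying flat, 190 mm (its x) by 42 by 10 mm tall. A bystander. This point is its middle, half-way up.
- tree_a_mid (a point): grey plastic shoe tree, 200 mm (its x) by 62 by 47 mm tall. A bystander. This point is its middle, half-way up.
- tree_b_mid (a point): grey plastic shoe tree like the other, 200 mm (its x) by 62 by 47 mm tall. A bystander. This point is its middle, half-way up.
- pot_mid (a point): small green ceramic pot, 90 mm in diameter, 85 mm tall, upright and empty. A bystander. This point is its middle, half-way up.
- bottle_mid (a point): orange bottle of leather cleaner with a black cap, 60 mm in diameter, 180 mm tall, upright. A bystander. This point is its middle, half-way up.
- tin_mid (a point): shoe polish tin with a brass lid, 60 mm in diameter, 25 mm tall. A bystander. This point is its middle, half-way up.
There are look-alikes about, which are no part of the job. Leave any green or pink look-alike of the part that bears can_brown_mid alone. What is shaped like the part that bears can_blue_mid but green or pink is not meant.

How it is judged:
On the way, in this order (a step that is already met when the one before it is completed fails the run):
1. the black can is laid, not thrown or dropped, on the upper run (x of can_black_mid in the frame of dispenser between -0.14 and 0.08 m and y of can_black_mid in the frame of dispenser between -0.02 and 0.02 m and z of can_black_mid in the frame of dispenser between 0.15 and 0.215 m and linear speed of can_black below 0.2 m/s), for 0.1 s.
2. the black can has rolled round and lies at rest behind the grey one, its cap on the same side (x of can_grey_mid in the frame of dispenser between -0.127 and -0.091 m and z of can_grey_mid in the frame of dispenser between 0.0376 and 0.0676 m and y of each of can_grey_cap, can_black_cap in the frame of dispenser above 0.04 m and x of can_black_mid in the frame of dispenser between -0.0757 and -0.0397 m and z of can_black_mid in the frame of dispenser between 0.0466 and 0.0766 m and linear speed of can_black below 0.03 m/s), for 0.2 s.
3. the brown can is laid, not thrown or dropped, on the upper run (x of can_brown_mid in the frame of dispenser between -0.14 and 0.08 m and y of can_brown_mid in the frame of dispenser between -0.02 and 0.02 m and z of can_brown_mid in the frame of dispenser between 0.15 and 0.215 m and linear speed of can_brown below 0.2 m/s), for 0.1 s.
4. the brown can has rolled round and lies at rest behind the black one, its cap on the same side (x of can_grey_mid in the frame of dispenser between -0.127 and -0.091 m and z of can_grey_mid in the frame of dispenser between 0.0376 and 0.0676 m and y of each of can_grey_cap, can_black_cap, can_brown_cap in the frame of dispenser above 0.04 m and x of can_black_mid in the frame of dispenser between -0.0757 and -0.0397 m and z of can_black_mid in the frame of dispenser between 0.0466 and 0.0766 m and x of can_brown_mid in the frame of dispenser between -0.0244 and 0.0116 m and z of can_brown_mid in the frame of dispenser between 0.0556 and 0.0856 m and linear speed of can_brown below 0.03 m/s), for 0.2 s.
5. the blue can is laid, not thrown or dropped, on the upper run (x of can_blue_mid in the frame of dispenser between -0.14 and 0.08 m and y of can_blue_mid in the frame of dispenser between -0.02 and 0.02 m and z of can_blue_mid in the frame of dispenser between 0.15 and 0.215 m and linear speed of can_blue below 0.2 m/s), for 0.1 s.
6. the blue can has rolled round and lies at rest behind the brown one, its cap on the same side (x of can_grey_mid in the frame of dispenser between -0.127 and -0.091 m and z of can_grey_mid in the frame of dispenser between 0.0376 and 0.0676 m and y of each of can_grey_cap, can_black_cap, can_brown_cap, can_blue_cap in the frame of dispenser above 0.04 m and x of can_black_mid in the frame of dispenser between -0.0757 and -0.0397 m and z of can_black_mid in the frame of dispenser between 0.0466 and 0.0766 m and x of can_brown_mid in the frame of dispenser between -0.0244 and 0.0116 m and z of can_brown_mid in the frame of dispenser between 0.0556 and 0.0856 m and x of can_blue_mid in the frame of dispenser between 0.0269 and 0.0629 m and z of can_blue_mid in the frame of dispenser between 0.0646 and 0.0946 m and linear speed of can_blue below 0.03 m/s), for 0.2 s.
At the end, for the whole second after the job is handed in: On the lower run, front to back: grey, black, brown, blue, queued up, each can's middle within 18 mm along the run and 15 mm in height of its place (queue_front, then 51 mm back and 9 mm up each), caps on the dispenser's +y side, at rest; bystanders within 25 mm of their start (all of step 6 and linear speed of each of can_grey, can_black, can_brown below 0.03 m/s); the robot touches nothing.
It fails at once if the yellow can is moved more than 25 mm from its place (distance of can_yellow_mid from where it was at the start of the episode above 0.025 m).
It fails at once if the brush, the horn or a shoe tree is moved more than 25 mm from its place (distance of any of brush_mid, horn_mid, tree_a_mid, tree_b_mid from where it was at the start of the episode above 0.025 m).
It fails at once if the pot, the bottle or the polish tin is moved more than 25 mm from its place (distance of any of pot_mid, bottle_mid, tin_mid from where it was at the start of the episode above 0.025 m).
It also fails if it takes over 72 s, if anything falls off the work surface, if the arm or the gripper's body presses on something with over 40 N, if the wrist force passes 120 N, or if a joint passes its speed limit or range.

## Working session

There is one attempt and no reset: what is moved stays moved. The work goes in short steps, Python scripts to look and compute and a tool call to move; the robot and the scene stay as the last step left them, time stands still between calls to the robot, and variables do not carry over. Pictures are saved under pics/ and viewed, at most 10 in all, crops included, and the job is handed in when it is done.

Besides the shell and the picture viewer there is one more tool, called after "Emit:" as name([rows], argument=value, ...), one row to a line, values as JSON. drive_tool: Moves the arm, as the interface text tells. Its arguments: {"type":"object","properties":{"plan":{"type":"array"},"newtons":{"type":"number"}},"required":["plan"]}

```bash
ls; mkdir -p pics
python3 - <<'E'
from cell import sensors, cams, workorder, arm
import cv2
print(arm.hold_point_z, sensors.sense())
for n in("top","side"):
    c=cams.capture(n); print({k:v for k,v in c.items() if k!="frame"})
    cv2.imwrite(f"pics/{n}0.png",cv2.resize(c["frame"][:,:,::-1],(800,600),interpolation=cv2.INTER_CUBIC))
    cv2.imwrite(f"pics/{n}0_raw.bmp",c["frame"][:,:,::-1])
E
```

```text
pics
0.0187 {'clock': 0.0, 'joint_pos': array([-1.27007657e+00,  3.59451856e-01,  1.51141946e+00, -6.29153931e-06,
        1.27249993e+00, -1.15069765e-01]), 'qd': array([-0.00013873,  0.00154186,  0.000281  , -0.00054642, -0.00142661,
       -0.00033352]), 'tau': array([ 9.54775387e-04, -5.27613366e+01, -2.78619576e+01,  1.03214413e-04,
        1.31205816e-02, -1.64947761e-05]), 'eef_pos': array([ 0.2421553 , -0.54823168,  0.23049016]), 'eef_rot': array([-3.07221377e+00, -6.48063587e-01,  2.68213750e-04]), 'wrist_force': array([ 0.49212624, -0.49642631,  0.32989705]), 'moment': array([-0.02356885, -0.00707724,  0.00686382]), 'finger_force': 0.0, 'width': 0.08566126731509845}
{'fov_y': 49.450494582712146, 'cx': 258.2696206099049, 'cy': 196.71827686096967, 'dist_coeffs': array([-0.04534712,  0.        ,  0.        ,  0.        ,  0.        ]), 'rvec': array([ 2.18443078, -2.15193214,  0.09958548]), 'tvec': array([0.01220825, 0.50295066, 1.48187036])}
{'fov_y': 51.89066541377649, 'cx': 255.1186443912312, 'cy': 188.87541475290297, 'dist_coeffs': array([0.03593185, 0.        , 0.        , 0.        , 0.        ]), 'rvec': array([ 0.68917103, -2.46022597,  1.33811942]), 'tvec': array([0.43974115, 0.24246793, 1.17499814])}
```

View pics/top0.png

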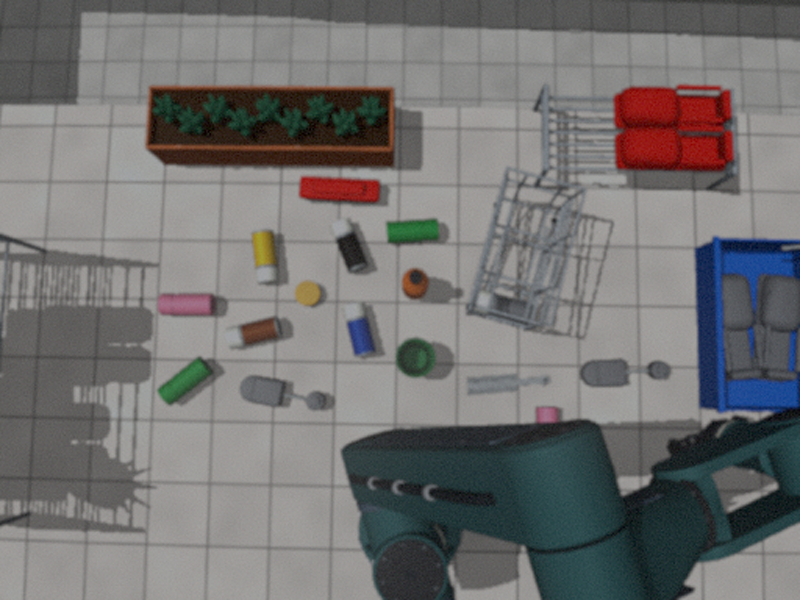

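View pics/side0.png

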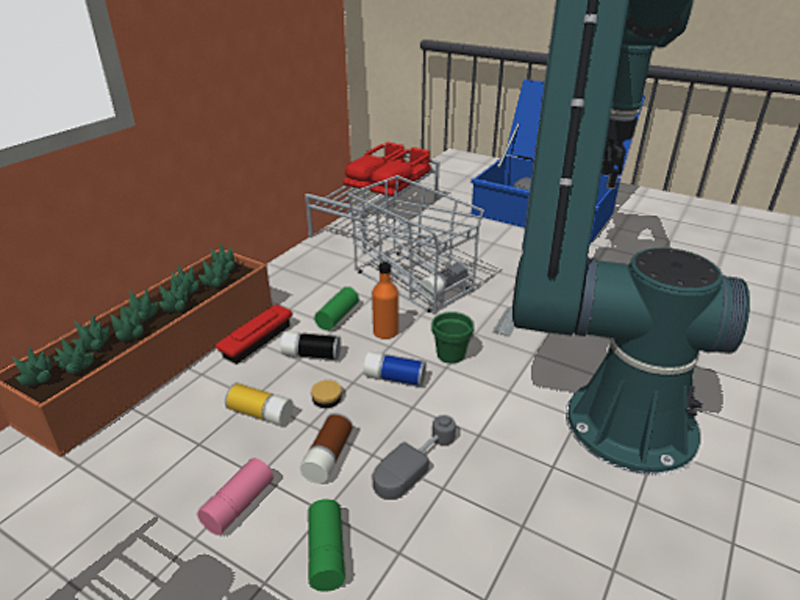

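The top view shows what could be mistaken for the wanted cans (800 px coordinates):
- **Black:** (350,246), cap up.
- **Brown:** (257,331), cap left.
- **Blue:** (360,331), cap up.
- **Yellow, not wanted:** (264,255).
- **Green look-alikes:** (413,231) and (186,381).
- **Pink look-alikes:** (187,304) and (546,415).

The dispenser is at about (540,250) with its front facing down in the image. The grey can is at (510,305), with its cap on the left (+y). I choose the cans by body colour plus white cap, and check that in close crops.

```bash
cat > h.py <<'E'
import numpy as np, cv2
from scipy.spatial.transform import Rotation as R
from cell import sensors, cams
def cal(c):
    h=c["frame"].shape[0]; f=h/2/np.tan(np.radians(c["fov_y"])/2)
    return np.array([[f,0,c["cx"]],[0,f,c["cy"]],[0,0,1]]),c["dist_coeffs"],c["rvec"],c["tvec"]
def proj(c,P):
    K,d,r,t=cal(c); return cv2.projectPoints(np.float64(P).reshape(-1,3),r,t,K,d)[0][:,0]
def plane(c,uv,z):
    K,d,r,t=cal(c); n=cv2.undistortPoints(np.float64(uv).reshape(-1,1,2),K,d)[:,0]
    M=cv2.Rodrigues(r)[0]; o=-M.T@t; D=np.c_[n,np.ones(len(n))]@M
    return o+D*((z-o[2])/D[:,2])[:,None]
def crop(img,x0,y0,x1,y1,s,name):
    o=cv2.resize(np.ascontiguousarray(img[y0:y1,x0:x1,::-1]),None,fx=s,fy=s,interpolation=cv2.INTER_CUBIC)
    for x in range(-(-x0//10)*10,x1,10):
        X=int((x-x0+.5)*s); cv2.line(o,(X,0),(X,6),(0,0,255),1); cv2.putText(o,str(x),(X-10,17),0,.35,(0,0,255),1)
    for y in range(-(-y0//10)*10,y1,10):
        Y=int((y-y0+.5)*s); cv2.line(o,(0,Y),(6,Y),(0,0,255),1); cv2.putText(o,str(y),(8,Y+4),0,.35,(0,0,255),1)
    cv2.imwrite(name,o)
def pose():
    s=sensors.sense(); M=R.from_rotvec(s["eef_rot"]).as_matrix()
    return s,s["eef_pos"],M,np.degrees(np.arctan2(M[1,0],M[0,0]))
E
python3 - <<'E'
from h import *; import pickle
t=cams.capture("top"); s=cams.capture("side"); pickle.dump((t,s),open("c0.pkl","wb"))
crop(t["frame"],292,100,400,220,5,"pics/c1.png")
crop(s["frame"],190,108,325,205,5.9,"pics/c2.png")
crop(t["frame"],140,135,255,235,6,"pics/c3.png")
crop(s["frame"],175,205,285,315,5.4,"pics/c4.png")
E
```

```text
(no output)
```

View pics/c1.png

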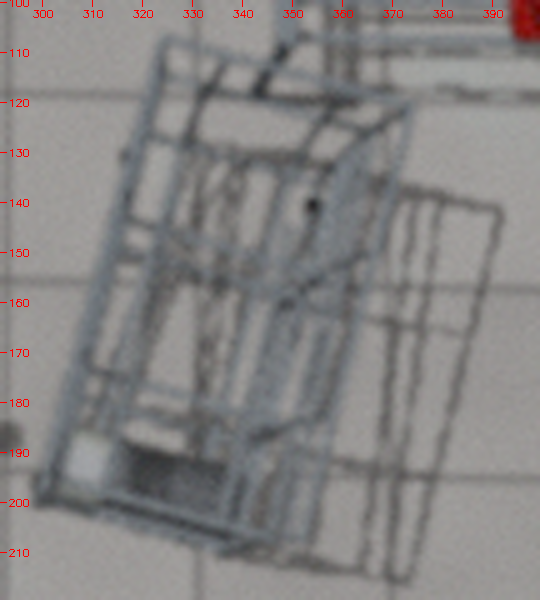

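View pics/c2.png

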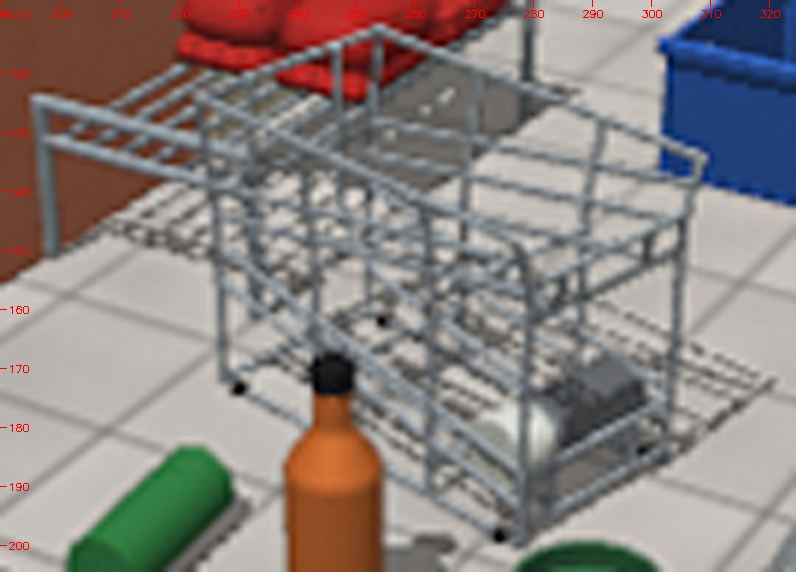

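View pics/c3.png

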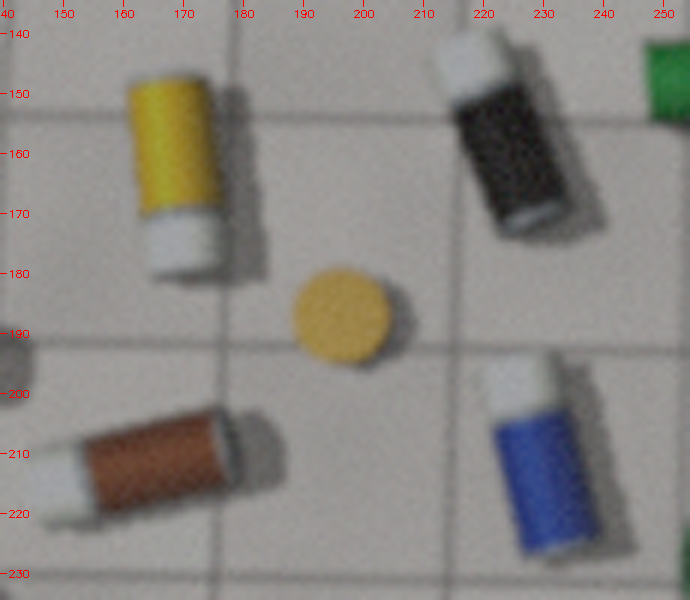

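View pics/c4.png

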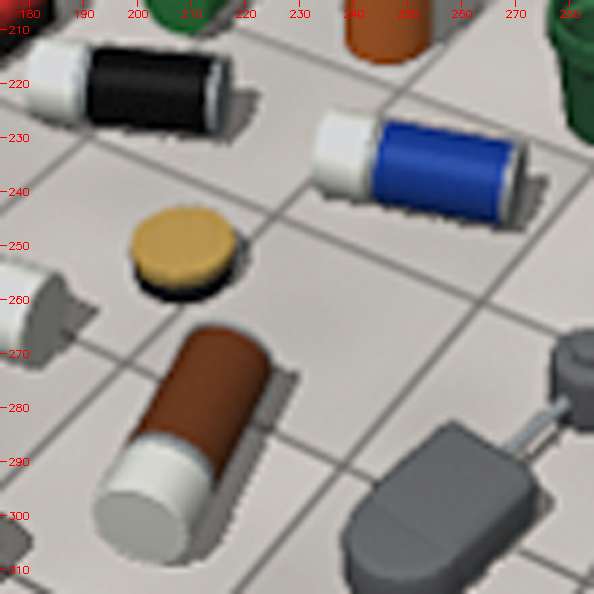

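The crops confirm the choice: the white-capped black (503,130), blue (543,455) and brown (130,465) cans in c3, and the grey can's cap on the dispenser's left (c1 at 90,460). The rim corners are readable in c1 and c2. Next I fit the poses.

```bash
cat > fit.py <<'E'
from h import *; import pickle
from scipy.optimize import least_squares
t,s=pickle.load(open("c0.pkl","rb"))
def px(p,x0,y0,k): return np.float64(p)/k+[x0-.5,y0-.5]
A=lambda p:px(p,140,135,6); B=lambda p:px(p,175,205,5.4); C=lambda p:px(p,292,100,5); D=lambda p:px(p,190,108,5.9)
a=np.linspace(0,2*np.pi,40)
def canpts(q,w=0.026,l=.06):
    x,y,th=q; ax=np.array([np.cos(th),np.sin(th),0]); n=np.array([-ax[1],ax[0],0])
    return np.concatenate([[x,y,.026]+e*l*ax+w*(np.cos(a)[:,None]*n+np.sin(a)[:,None]*np.array([0,0,1])) for e in(-1,1)])
def feat(poly):
    h=cv2.convexHull(np.float32(poly)); m=cv2.moments(h)
    return np.array([m["m10"]/m["m00"],m["m01"]/m["m00"]]),.5*np.arctan2(2*m["mu11"],m["mu20"]-m["mu02"]),m["m00"]
cans={"black":(A([(437,50),(450,35),(502,27),(568,208),(545,228),(506,238)]),B([(38,37),(85,43),(225,50),(232,85),(220,133),(85,128),(28,108),(25,80)]),1),
"blue":(A([(485,362),(553,350),(600,540),(525,558)]),B([(330,112),(383,118),(515,138),(527,165),(518,205),(498,223),(372,198),(318,185),(312,165),(318,130)]),1),
"brown":(A([(22,460),(80,438),(215,405),(238,478),(100,515),(42,530)]),B([(200,325),(240,326),(270,352),(268,375),(213,480),(185,560),(165,565),(120,548),(95,515),(97,490),(130,440),(180,345)]),0)}
for n,(pt,ps,_) in cans.items():
    x0=plane(t,feat(pt)[0],.026)[0]; th0={"black":.35,"blue":.25,"brown":1.75}[n]
    def res(q,cs=((t,pt),(s,ps))):
        r=[]
        for c,p in cs:
            f,g=feat(proj(c,canpts(q))),feat(p); d=(f[1]-g[1]+np.pi/2)%np.pi-np.pi/2
            r+=[*(f[0]-g[0]),15*d]
        return np.array(r)
    for cs in (((t,pt),),((s,ps),),((t,pt),(s,ps))):
        o=least_squares(res,[x0[0],x0[1],th0],x_scale=[.01,.01,.1],diff_step=1e-3,args=(cs,))
        print(n,np.round(o.x[:2],4),round(np.degrees(o.x[2]),1),np.round(o.fun,2))
rim=[(-.1445,.083,.222),(.1445,.083,.222),(.1445,-.083,.222),(-.1445,-.083,.222)]
ft=[(-.1445,.0705,.003),(.1445,.0705,.003),(-.1445,-.0705,.003)]
M=np.array(rim+ft)
ob=[(t,C([(45,485),(165,42),(410,102),(310,545)]),M[:4]),(s,D([(520,245),(203,98),(378,30),(700,160)]),M[:4]),(s,D([(520,545),(225,380),(672,455)]),M[4:])]
def W(q,P): 
    c,z=np.cos(q[2]),np.sin(q[2]); return P@np.array([[c,-z,0],[z,c,0],[0,0,1]]).T+[q[0],q[1],0]
def rd(q,ks=(0,1,2)): return np.concatenate([(proj(c,W(q,P))-p).ravel() for c,p,P in [ob[k] for k in ks]])
g=plane(t,[[340,165]],.15)[0]
for ks in((0,),(1,),(2,),(0,1,2)):
    o=least_squares(rd,[g[0],g[1],-.25],x_scale=[.01,.01,.1],loss="soft_l1",args=(ks,))
    print("disp",ks,np.round(o.x[:2],4),round(np.degrees(o.x[2]),2),np.round(rd(o.x,ks),1))
q=o.x; print("load",W(q,np.array([[-.065,0,.184]]))); print("start yaw",pose()[3],pose()[2])
E
python3 fit.py
```

```text
black [0.6487 0.1494] 21.1 [-0.  0. -0.]
black [0.6478 0.1485] 23.6 [0. 0. 0.]
black [0.6483 0.149 ] 21.8 [ 0.12  0.13 -0.18 -0.15  0.03  0.3 ]
blue [0.4517 0.1218] 14.1 [0. 0. 0.]
blue [0.4515 0.1204] 16.2 [ 0.  0. -0.]
blue [0.4515 0.1212] 14.7 [ 0.16  0.06 -0.18 -0.12  0.15  0.27]
brown [0.441  0.3691] 105.8 [0. 0. 0.]
brown [0.4406 0.3671] 105.9 [-0. -0. -0.]
brown [0.4406 0.3679] 105.9 [ 0.31  0.1  -0.02 -0.18  0.2   0.02]
disp (0,) [ 0.6116 -0.2331] -13.64 [ 1.4 -1.5 -1.1  0.5  0.2  1.2 -0.3 -0.3]
disp (1,) [ 0.6133 -0.2316] -14.69 [-0.1 -0.2 -0.9  0.   0.4  0.2  0.5 -0.2]
disp (2,) [ 0.6145 -0.2349] -14.33 [ 0.7 -0.3  0.  -0.3 -0.9  0.9]
disp (0, 1, 2) [ 0.6129 -0.2328] -14.16 [ 0.9 -2.3 -0.7 -0.1  0.4  1.1 -0.8 -0.6  0.6 -0.3 -0.8  0.1  0.2  0.1
  0.7 -0.5  0.9  0.1  0.   0.1 -0.7  1.2]
load [[ 0.54991254 -0.21689026  0.184     ]]
start yaw 23.824475859363734 [[ 9.14787190e-01  4.03935944e-01 -3.87219524e-04]
 [ 4.03936113e-01 -9.14786466e-01  1.15707475e-03]
 [ 1.13160901e-04 -1.21488911e-03 -9.99999256e-01]]
```

The two cameras agree to about 2 mm, and the sizes and reach check out. Results:

| Item | Position (m) | Yaw |
|---|---|---|
| Black | (0.648, 0.149) | 22° |
| Blue | (0.4515, 0.121) | 15° |
| Brown | (0.441, 0.368) | 106° |
| Load point | (0.550, -0.217) | cans lie at yaw 75.8° |

Next I move to above the black can.

Emit:
drive_tool([
  [0,0,-0.035,0,0],
  [0,0,-0.035,0,0],
  [0.027,-0.02,0,0,0],
  [0.027,-0.02,0,0,0],
  [0.027,-0.02,0,0,0],
  [0.027,-0.02,0,0,0],
  [0.027,-0.02,0,0,0],
  [0.027,-0.02,0,0,0],
  [0.027,-0.02,0,0,0],
  [0.027,-0.02,0,0,0],
], newtons=40)

```text
clock: 1.03
eef_pos: [0.3757, -0.3136, 0.3013]
eef_rot: [-3.074, -0.648, -0.0]
wrist_force: [1.2, -0.9, -0.2]
width: 0.0857
finger_force: 0.0
```

```bash
cat > go.py <<'E'
import sys; from h import *
x,y,z,yaw=map(float,sys.argv[1:])
s,p,M,a=pose()
print("t %.2f pos %s yaw %.1f w %.4f ff %.1f F %s q1 %.2f q6 %.2f"%(s["clock"],np.round(p,4),a,s["width"],s["finger_force"],np.round(s["wrist_force"],1),s["joint_pos"][0],s["joint_pos"][5]))
print("shift in tool now",np.round(M.T@(np.array([x,y,z])-p),4),"turn first",round(-np.radians((yaw-a+180)%360-180),4))
c,q=np.cos(np.radians(yaw)),np.sin(np.radians(yaw)); T=np.array([[c,q,0],[q,-c,0],[0,0,-1]])
print("shift after turn",np.round(T.T@(np.array([x,y,z])-p),4))
E
python3 go.py .6483 .149 .12 21.8
```

```text
t 1.03 pos [ 0.3757 -0.3136  0.3013] yaw 23.8 w 0.0857 ff 0.0 F [ 1.2 -0.9 -0.2] q1 -0.84 q6 0.32
shift in tool now [ 0.4361 -0.3132  0.1813] turn first 0.035
shift after turn [ 0.4249 -0.3283  0.1813]
```

Emit:
drive_tool([
  [0.027,-0.02,0,0,0],
  [0.027,-0.02,0,0,0],
  [0.027,-0.02,0,0,0],
  [0.027,-0.02,0,0,0],
  [0.027,-0.02,0,0,0],
  [0.027,-0.02,0,0,0],
  [0.027,-0.02,0,0,0],
  [0.027,-0.02,0,0,0],
  [0.027,-0.02,0,0,0],
  [0.027,-0.02,0,0,0],
])

```text
clock: 1.87
eef_pos: [0.5419, -0.0215, 0.3012]
eef_rot: [-3.074, -0.649, 0.0]
wrist_force: [0.0, -0.9, -0.2]
width: 0.0854
finger_force: 0.0
```

Emit:
drive_tool([
  [0.027,-0.019,0.005,0,0],
  [0.027,-0.019,0.02,0,0],
  [0.027,-0.019,0.025,0,0],
  [0.027,-0.019,0.025,0,0],
  [0.027,-0.019,0.025,0,0],
  [0.027,-0.019,0.025,0,0],
  [0,0,0.03,0.035,0],
  [0,0,0.02,0,0],
])

```text
clock: 2.53
eef_pos: [0.6432, 0.1484, 0.1231]
eef_rot: [-3.084, -0.596, 0.004]
wrist_force: [-0.3, -1.3, -1.3]
width: 0.0856
finger_force: 0.0
```

```bash
python3 go.py .6483 .149 .010 21.8
```

```text
t 2.53 pos [0.6432 0.1484 0.1231] yaw 21.9 w 0.0856 ff 0.0 F [-0.3 -1.3 -1.3] q1 0.12 q6 1.31
shift in tool now [0.0052 0.0015 0.1131] turn first 0.0012
shift after turn [0.005  0.0014 0.1131]
```

Emit:
drive_tool([
  [0.005,0.001,0.035,0,0],
  [0,0,0.035,0,0],
  [0,0,0.025,0,0],
  [0,0,0.015,0,0],
  [0,0,0,0,0],
  [0,0,0,0,0.6],
  [0,0,0,0,0.6],
  [0,0,0,0,0.6],
  [0,0,0,0,0.6],
  [0,0,0,0,0.6],
])

```text
clock: 3.37
eef_pos: [0.6502, 0.1477, 0.0184]
eef_rot: [3.085, 0.594, 0.006]
wrist_force: [-0.7, -0.4, 6.1]
width: 0.0508
finger_force: 42.1
```

```bash
python3 go.py .5499 -.2169 .27 75.8
```

```text
t 3.37 pos [0.6502 0.1477 0.0184] yaw 21.8 w 0.0508 ff 42.1 F [-0.7 -0.4  6.1] q1 0.12 q6 1.31
shift in tool now [-0.2277  0.3014 -0.2521] turn first -0.9422
shift after turn [-0.378  -0.0078 -0.2516]
```

Emit:
drive_tool([
  [0,0,-0.02,0,0.6],
  [0,0,-0.03,-0.105,0.6],
  [0,0,-0.03,-0.105,0.6],
  [0,0,-0.03,-0.105,0.6],
  [0,0,-0.03,-0.105,0.6],
  [0,0,-0.03,-0.105,0.6],
  [0,0,-0.03,-0.105,0.6],
  [0,0,-0.03,-0.105,0.6],
  [0,0,-0.03,-0.105,0.6],
  [0,0,0,-0.102,0.6],
])

```text
clock: 4.2
eef_pos: [0.652, 0.1478, 0.2845]
eef_rot: [2.469, 1.932, 0.016]
wrist_force: [1.5, 1.2, -1.0]
width: 0.0503
finger_force: 42.5
```

```bash
python3 go.py .5499 -.2169 .27 75.8
```

```text
t 4.20 pos [0.652  0.1478 0.2845] yaw 76.1 w 0.0503 ff 42.5 F [ 1.5  1.2 -1. ] q1 0.12 q6 0.36
shift in tool now [-0.3787 -0.0116  0.0127] turn first 0.0051
shift after turn [-0.3786 -0.0095  0.0145]
```

Emit:
drive_tool([
  [-0.03,-0.001,0,0,0.6],
  [-0.036,-0.001,0,0,0.6],
  [-0.036,-0.001,0,0,0.6],
  [-0.036,-0.001,0,0,0.6],
  [-0.036,-0.001,0,0,0.6],
  [-0.036,-0.001,0,0,0.6],
  [-0.036,-0.001,0,0,0.6],
  [-0.036,-0.001,0,0,0.6],
  [-0.036,-0.001,0,0,0.6],
  [-0.036,-0.001,0,0,0.6],
])

```text
clock: 5.03
eef_pos: [0.551, -0.1948, 0.2768]
eef_rot: [2.479, 1.929, 0.0]
wrist_force: [0.8, -0.0, -2.0]
width: 0.0505
finger_force: 42.4
```

Emit:
drive_tool([
  [-0.02,0,0,0,0.6],
  [-0.005,0,0,0,0.6],
  [0,0,0,0,0.6],
])

```text
clock: 5.28
eef_pos: [0.5454, -0.2189, 0.2766]
eef_rot: [2.481, 1.926, 0.0]
wrist_force: [-0.7, 0.7, -2.0]
width: 0.0506
finger_force: 42.4
```

```bash
python3 go.py .5499 -.2169 .177 75.8
python3 - <<'E'
from h import *
t=cams.capture("top"); s=cams.capture("side")
cv2.imwrite("pics/d.png",0*t["frame"])
a=cv2.resize(t["frame"][100:220,285:405],(480,480),interpolation=2);b=cv2.resize(s["frame"][90:210,200:320],(480,480),interpolation=2)
o=np.zeros((480,800,3),np.uint8);o[:,:400]=cv2.resize(a,(400,480));o[:,400:]=cv2.resize(b,(400,480));cv2.imwrite("pics/d.png",o[:,:,::-1])
E
```

```text
t 5.28 pos [ 0.5454 -0.2189  0.2766] yaw 75.6 w 0.0506 ff 42.4 F [-0.7  0.7 -2. ] q1 -0.50 q6 -0.25
shift in tool now [0.0031 0.0039 0.0996] turn first -0.0028
shift after turn [0.003  0.0039 0.0996]
```

View pics/d.png

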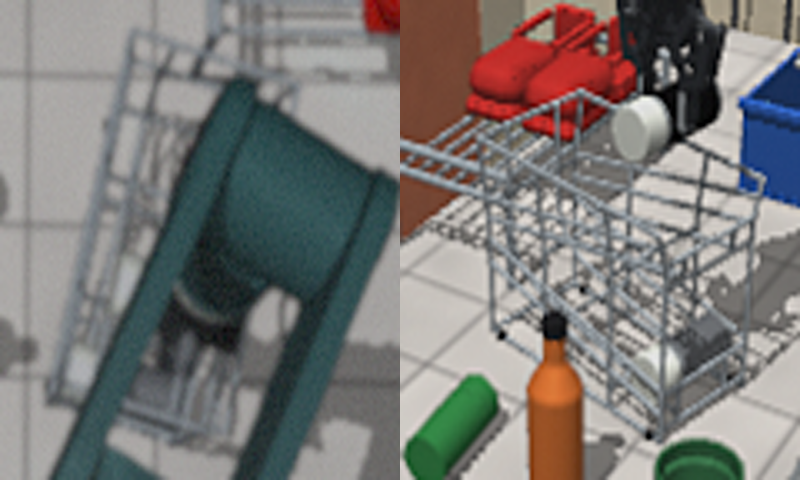

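The black can is held over the upper run with its cap to the left (+y). I check the cap position against the model before lowering it.

Run:
```python
from h import *
s=cams.capture("side"); _,p,M,a=pose()
for z in(.000,.0076,.015): print(proj(s,p+M[:,0]*(.06-.0013)-M[:,2]*z))
```

```text
[[267.59277151 125.47485656]]
[[267.6338405  123.45302305]]
[[267.67409314 121.47237583]]
```

Emit:
drive_tool([
  [0.004,0.004,0.03,0,0.6],
  [0,0,0.03,0,0.6],
  [0,0,0.02,0,0.6],
  [0,0,0.01,0,0.6],
  [0,0,0.003,0,0.6],
  [0,0,0,0,0.6],
])

```text
clock: 5.93
eef_pos: [0.551, -0.2137, 0.1831]
eef_rot: [-2.477, -1.93, 0.0]
wrist_force: [-0.7, -0.9, -0.8]
width: 0.0503
finger_force: 42.4
```

```bash
python3 go.py .5503 -.2157 .177 75.8
```

```text
t 5.93 pos [ 0.551  -0.2137  0.1831] yaw 75.9 w 0.0503 ff 42.4 F [-0.7 -0.9 -0.8] q1 -0.49 q6 -0.24
shift in tool now [-0.0021 -0.0001  0.0061] turn first 0.001
shift after turn [-0.0021 -0.0001  0.0061]
```

Emit:
drive_tool([
  [-0.002,0,0.002,0,0.6],
  [0,0,0.002,0,0.6],
  [0,0,0.002,0,0.6],
  [0,0,0,0,0.6],
  [0,0,0,0,0.6],
])

```text
clock: 6.35
eef_pos: [0.5505, -0.2167, 0.1777]
eef_rot: [2.479, 1.929, 0.001]
wrist_force: [0.4, -0.7, -0.8]
width: 0.0504
finger_force: 42.4
```

```bash
python3 go.py .5503 -.2157 .177 75.8
```

```text
t 6.35 pos [ 0.5505 -0.2167  0.1777] yaw 75.8 w 0.0504 ff 42.4 F [ 0.4 -0.7 -0.8] q1 -0.49 q6 -0.24
shift in tool now [ 0.001  -0.0004  0.0007] turn first -0.0004
shift after turn [ 0.001  -0.0004  0.0007]
```

Emit:
drive_tool([
  [0,0,0.001,0,0.6],
  [0,0,0,0,0.3],
  [0,0,0,0,0],
  [0,0,0,0,0],
  [0,0,0,0,0],
  [0,0,-0.01,0,0],
  [0,0,-0.02,0,0],
  [0,0,-0.03,0,0],
  [0,0,-0.03,0,0],
  [0,0,-0.02,0,0],
])

```text
clock: 7.18
eef_pos: [0.5512, -0.217, 0.2901]
eef_rot: [2.477, 1.928, 0.002]
wrist_force: [-0.4, -0.8, 0.0]
width: 0.0854
finger_force: 0.0
```

```bash
python3 go.py .4406 .3679 .28 105.9
python3 - <<'E'
from h import *
s=cams.capture("side")
cv2.imwrite("pics/e.png",cv2.resize(s["frame"][90:215,200:330,::-1],None,fx=4,fy=4,interpolation=2))
E
```

```text
t 7.18 pos [ 0.5512 -0.217   0.2901] yaw 75.8 w 0.0854 ff 0.0 F [-0.4 -0.8  0. ] q1 -0.49 q6 -0.24
shift in tool now [ 0.5399 -0.2508  0.0088] turn first -0.5254
shift after turn [0.5928 0.0539 0.0101]
```

View pics/e.png

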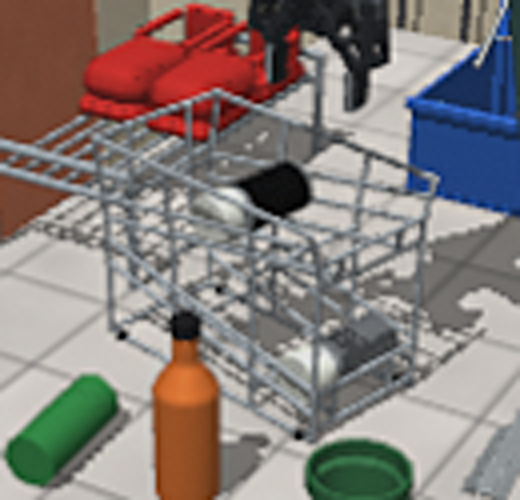

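The black can is on the upper run, seen at (255,200) in the crop, rolling back with its cap to the left. The arm heads for the brown can meanwhile.

Emit:
drive_tool([
  [0.032,-0.015,0,0,0],
  [0.032,-0.015,0,0,0],
  [0.032,-0.015,0,0,0],
  [0.032,-0.015,0,0,0],
  [0.032,-0.015,0,0,0],
  [0.032,-0.015,0,0,0],
  [0.032,-0.015,0,0,0],
  [0.032,-0.015,0,0,0],
  [0.032,-0.015,0,0,0],
  [0.032,-0.015,0,0,0],
])

```text
clock: 8.07
eef_pos: [0.4828, 0.1321, 0.2871]
eef_rot: [2.479, 1.929, 0.001]
wrist_force: [1.0, -0.1, -0.5]
width: 0.0853
finger_force: 0.0
```

Emit:
drive_tool([
  [0.032,-0.015,0,0,0],
  [0.032,-0.015,0,0,0],
  [0.032,-0.015,0,0,0],
  [0.032,-0.015,0,0,0],
  [0.032,-0.015,0,0,0],
  [0.032,-0.013,0,0,0],
  [0.028,-0.013,0,-0.105,0],
  [0,0,0.02,-0.105,0],
  [0,0,0.03,-0.105,0],
  [0,0,0.03,-0.105,0],
])

```text
clock: 8.9
eef_pos: [0.4401, 0.37, 0.207]
eef_rot: [2.013, 2.41, 0.005]
wrist_force: [0.1, 0.2, -0.1]
width: 0.0854
finger_force: 0.0
```

```bash
python3 go.py .4406 .3679 .008 105.9
cat > see.py <<'E'
from h import *; import pickle,sys
from scipy.spatial.transform import Rotation as R
D=(.6129,-.2328,np.radians(-14.16))
def W(P): c,z=np.cos(D[2]),np.sin(D[2]); return np.array(P)@np.array([[c,-z,0],[z,c,0],[0,0,1]]).T+[D[0],D[1],0]
s=cams.capture("side"); f=s["frame"].astype(int); h=cv2.cvtColor(s["frame"],cv2.COLOR_RGB2HSV)
a0=np.linspace(0,2*np.pi,30)
slots=[(-.109,.053),(-.0577,.0616),(-.0064,.0706),(.0449,.0796)]
for i,(x,z) in enumerate(slots):
    cap=proj(s,W([(x+.013*np.cos(u),.0605,z+.013*np.sin(u)) for u in a0]+[(x,.0605,z)]))
    body=proj(s,W([(x,-.03,z+.026)]))
    # median colours over cap disc and along body line (top)
    g=lambda P:np.median([s["frame"][int(round(v)),int(round(u))] for u,v in P],axis=0)
    line=proj(s,W([(x-.01,y,z+.02) for y in np.linspace(-.05,0.0,12)]))
    print(i,"cap px",np.round(cap[-1]),g(cap),"body",np.round(line[6]),g(line))
t=cams.capture("top")
for n,c,(u0,v0,u1,v1) in(("side",s,(200,95,330,205)),):
    fr=c["frame"][v0:v1,u0:u1].astype(int); 
    hh=cv2.cvtColor(c["frame"][v0:v1,u0:u1],cv2.COLOR_RGB2HSV)
    for nm,m in(("black",fr.max(2)<40),("brown",(hh[...,0]<15)&(hh[...,1]>120)&(hh[...,2]<150)),("blue",(hh[...,0]>105)&(hh[...,0]<130)&(hh[...,1]>140)&(np.indices(hh.shape[:2])[1]<95))):
        m=cv2.morphologyEx(m.astype(np.uint8),cv2.MORPH_CLOSE,np.ones((3,3)))
        k,l,st,ce=cv2.connectedComponentsWithStats(m)
        print(nm,[(int(st[i,4]),*np.round(ce[i]+[u0,v0])) for i in range(1,k) if st[i,4]>25])
E
python3 see.py
```

```text
t 8.90 pos [0.4401 0.37   0.207 ] yaw 100.3 w 0.0854 ff 0.0 F [ 0.1  0.2 -0.1] q1 0.58 q6 0.40
shift in tool now [-0.0024 -0.0005  0.199 ] turn first -0.0986
shift after turn [-2.20e-03 -1.00e-04  1.99e-01]
0 cap px [274. 184.] [156. 158. 150.] body [291. 172.] [109.5 112.5 116. ]
1 cap px [264. 177.] [125. 129. 122.] body [281. 166.] [17.  16.5 17.5]
2 cap px [255. 170.] [148. 154. 155.] body [271. 159.] [154.  151.5 147. ]
3 cap px [246. 163.] [133. 135. 137.] body [262. 153.] [147. 147. 146.]
black [(37, np.float64(203.0), np.float64(105.0)), (127, np.float64(280.0), np.float64(168.0)), (41, np.float64(246.0), np.float64(171.0)), (369, np.float64(208.0), np.float64(192.0))]
brown [(618, np.float64(246.0), np.float64(111.0)), (96, np.float64(251.0), np.float64(198.0))]
blue []
```

Emit:
drive_tool([
  [-0.002,0,0.035,-0.05,0],
  [0,0,0.035,-0.049,0],
  [0,0,0.035,0,0],
  [0,0,0.035,0,0],
  [0,0,0.03,0,0],
  [0,0,0.015,0,0],
  [0,0,0.005,0,0],
  [0,0,0,0,0],
])

```text
clock: 9.67
eef_pos: [0.4404, 0.3667, 0.0166]
eef_rot: [-1.904, -2.498, 0.001]
wrist_force: [0.2, -0.7, 0.1]
width: 0.0852
finger_force: 0.0
```

```bash
python3 go.py .4406 .3679 .013 105.9
```

```text
t 9.67 pos [0.4404 0.3667 0.0166] yaw 105.4 w 0.0852 ff 0.0 F [ 0.2 -0.7  0.1] q1 0.57 q6 0.31
shift in tool now [0.0011 0.0005 0.0036] turn first -0.0091
shift after turn [0.0011 0.0005 0.0036]
```

Emit:
drive_tool([
  [0.001,0,0.003,-0.009,0],
  [0,0,0,0,0.6],
  [0,0,0,0,0.6],
  [0,0,0,0,0.6],
  [0,0,0,0,0.6],
  [0,0,0,0,0.6],
])

```text
clock: 10.17
eef_pos: [0.4404, 0.3682, 0.0149]
eef_rot: [1.89, 2.509, 0.004]
wrist_force: [-0.1, -1.2, 6.2]
width: 0.0505
finger_force: 40.5
```

```bash
python3 go.py .5503 -.2166 .28 75.8
```

```text
t 10.17 pos [0.4404 0.3682 0.0149] yaw 106.0 w 0.0505 ff 40.5 F [-0.1 -1.2  6.2] q1 0.58 q6 0.30
shift in tool now [-0.5921 -0.0551 -0.2657] turn first 0.5273
shift after turn [-0.5399  0.2499 -0.2651]
```

Emit:
drive_tool([
  [0,0,-0.02,0,0.6],
  [0,0,-0.03,0,0.6],
  [0,0,-0.03,0.105,0.6],
  [0,0,-0.03,0.105,0.6],
  [0,0,-0.03,0.105,0.6],
  [0,0,-0.03,0.105,0.6],
  [0,0,-0.03,0.107,0.6],
  [0,0,-0.03,0,0.6],
  [0,0,-0.025,0,0.6],
  [0,0,-0.01,0,0.6],
])

```text
clock: 11.0
eef_pos: [0.4408, 0.3684, 0.2827]
eef_rot: [2.478, 1.93, 0.01]
wrist_force: [0.6, 0.9, -3.1]
width: 0.0508
finger_force: 44.1
```

Emit:
drive_tool([
  [-0.03,0.014,0,0,0.6],
  [-0.032,0.015,0,0,0.6],
  [-0.032,0.015,0,0,0.6],
  [-0.032,0.015,0,0,0.6],
  [-0.032,0.015,0,0,0.6],
  [-0.032,0.015,0,0,0.6],
  [-0.032,0.015,0,0,0.6],
  [-0.032,0.015,0,0,0.6],
  [-0.032,0.015,0,0,0.6],
  [-0.032,0.015,0,0,0.6],
])

```text
clock: 11.83
eef_pos: [0.5054, 0.0211, 0.2774]
eef_rot: [-2.477, -1.93, 0.002]
wrist_force: [0.6, -0.5, -2.4]
width: 0.0506
finger_force: 44.0
```

```bash
python3 go.py .5503 -.2166 .28 75.8
```

```text
t 11.83 pos [0.5054 0.0211 0.2774] yaw 75.8 w 0.0506 ff 44.0 F [ 0.6 -0.5 -2.4] q1 -0.09 q6 0.15
shift in tool now [-0.2195  0.1017 -0.0027] turn first 0.0007
shift after turn [-0.2195  0.1018 -0.0026]
```

Emit:
drive_tool([
  [-0.032,0.015,0,0,0.6],
  [-0.032,0.015,0,0,0.6],
  [-0.032,0.015,0,0,0.6],
  [-0.032,0.015,0,0,0.6],
  [-0.032,0.015,0,0,0.6],
  [-0.032,0.015,0,0,0.6],
  [-0.02,0.009,0,0,0.6],
  [-0.004,0.002,0,0,0.6],
  [0,0,0,0,0.6],
])

```text
clock: 12.58
eef_pos: [0.5509, -0.2128, 0.277]
eef_rot: [-2.479, -1.927, 0.001]
wrist_force: [-0.5, 0.7, -2.4]
width: 0.0506
finger_force: 43.9
```

```bash
python3 go.py .5503 -.2166 .175 75.8; python3 see.py | head -2
```

```text
t 12.58 pos [ 0.5509 -0.2128  0.277 ] yaw 75.7 w 0.0506 ff 43.9 F [-0.5  0.7 -2.4] q1 -0.49 q6 -0.24
shift in tool now [-0.0039  0.0005  0.102 ] turn first -0.0018
shift after turn [-0.0039  0.0003  0.102 ]
0 cap px [274. 184.] [151. 152. 145.] body [291. 172.] [106. 108. 112.]
1 cap px [264. 177.] [120. 124. 117.] body [281. 166.] [18. 19. 20.]
```

Emit:
drive_tool([
  [-0.004,0,0.03,0,0.6],
  [0,0,0.03,0,0.6],
  [0,0,0.02,0,0.6],
  [0,0,0.01,0,0.6],
  [0,0,0.005,0,0.6],
  [0,0,0.004,0,0.6],
  [0,0,0,0,0.6],
  [0,0,0,0,0.6],
])

```text
clock: 13.35
eef_pos: [0.5513, -0.2153, 0.1805]
eef_rot: [2.476, 1.93, 0.001]
wrist_force: [0.1, 0.4, -2.5]
width: 0.0504
finger_force: 43.9
```

```bash
python3 go.py .5503 -.2166 .174 75.8
```

```text
t 13.35 pos [ 0.5513 -0.2153  0.1805] yaw 75.9 w 0.0504 ff 43.9 F [ 0.1  0.4 -2.5] q1 -0.49 q6 -0.24
shift in tool now [-0.0015 -0.0007  0.0065] turn first 0.0012
shift after turn [-0.0015 -0.0007  0.0065]
```

Emit:
drive_tool([
  [-0.001,0,0.002,0,0.6],
  [0,0,0.002,0,0.6],
  [0,0,0.002,0,0.6],
  [0,0,0,0,0.6],
  [0,0,0,0,0.6],
])

```text
clock: 13.77
eef_pos: [0.5501, -0.2162, 0.1732]
eef_rot: [-2.478, -1.93, 0.0]
wrist_force: [0.0, 0.1, -3.0]
width: 0.0502
finger_force: 43.9
```

```bash
python3 go.py .5503 -.2166 .174 75.8
```

```text
t 13.77 pos [ 0.5501 -0.2162  0.1732] yaw 75.8 w 0.0502 ff 43.9 F [ 0.   0.1 -3. ] q1 -0.49 q6 -0.24
shift in tool now [-0.0003  0.0003 -0.0008] turn first 0.0006
shift after turn [-0.0003  0.0003 -0.0008]
```

Emit:
drive_tool([
  [0,0,0.001,0,0.6],
  [0,0,0.001,0,0.6],
  [0,0,0,0,0.3],
  [0,0,0,0,0],
  [0,0,0,0,0],
  [0,0,0,0,0],
  [0,0,-0.01,0,0],
  [0,0,-0.03,0,0],
  [0,0,-0.035,0,0],
  [0,0,-0.035,0,0],
])

```text
clock: 14.6
eef_pos: [0.5496, -0.2159, 0.2827]
eef_rot: [-2.477, -1.93, 0.001]
wrist_force: [0.8, -1.5, -0.1]
width: 0.0855
finger_force: 0.0
```

```bash
python3 go.py .4515 .1212 .28 14.7; python3 see.py
```

```text
t 14.60 pos [ 0.5496 -0.2159  0.2827] yaw 75.8 w 0.0855 ff 0.0 F [ 0.8 -1.5 -0.1] q1 -0.49 q6 -0.24
shift in tool now [ 0.3029 -0.1775  0.0031] turn first 1.0673
shift after turn [-0.0094 -0.351   0.0027]
0 cap px [274. 184.] [152. 153. 146.] body [291. 172.] [106.5 109.  113. ]
1 cap px [264. 177.] [120. 123. 117.] body [281. 166.] [20. 18. 21.]
2 cap px [255. 170.] [142. 148. 150.] body [271. 159.] [147.5 147.5 145.5]
3 cap px [246. 163.] [128. 130. 133.] body [262. 153.] [143.5 142.5 142. ]
black [(341, np.float64(282.0), np.float64(101.0)), (128, np.float64(280.0), np.float64(168.0)), (42, np.float64(246.0), np.float64(171.0))]
brown [(1147, np.float64(225.0), np.float64(110.0)), (35, np.float64(273.0), np.float64(105.0)), (171, np.float64(274.0), np.float64(138.0)), (142, np.float64(205.0), np.float64(140.0)), (123, np.float64(250.0), np.float64(197.0)), (32, np.float64(239.0), np.float64(197.0))]
blue []
```

Emit:
drive_tool([
  [0.03,-0.018,0,0,0],
  [0.03,-0.018,0,0,0],
  [0.03,-0.018,0,0,0],
  [0.03,-0.018,0,0,0],
  [0.03,-0.018,0,0,0],
  [0.03,-0.018,0,0,0],
  [0.03,-0.018,0,0,0],
  [0.03,-0.018,0,0,0],
  [0.03,-0.017,0,0,0],
  [0.03,-0.017,0,0,0],
])

```text
clock: 15.53
eef_pos: [0.45, 0.1196, 0.2816]
eef_rot: [2.478, 1.931, 0.001]
wrist_force: [0.8, -0.1, 1.3]
width: 0.0852
finger_force: 0.0
```

Emit:
drive_tool([
  [0,0,0,0.107,0],
  [0,0,0,0.107,0],
  [0,0,0,0.107,0],
  [0,0,0,0.107,0],
  [0,0,0.01,0.107,0],
  [0,0,0.02,0.107,0],
  [0,0,0.03,0.107,0],
  [0,0,0.03,0.107,0],
  [0,0,0.03,0.107,0],
  [0,0,0.03,0.105,0],
])

```text
clock: 16.37
eef_pos: [0.451, 0.1182, 0.1305]
eef_rot: [-3.117, -0.393, -0.002]
wrist_force: [0.9, 0.8, -1.4]
width: 0.0855
finger_force: 0.0
```

```bash
python3 go.py .4515 .1212 .013 14.7; python3 see.py
```

```text
t 16.37 pos [0.451  0.1182 0.1305] yaw 14.4 w 0.0855 ff 0.0 F [ 0.9  0.8 -1.4] q1 0.11 q6 1.43
shift in tool now [ 0.0011 -0.0028  0.1175] turn first -0.006
shift after turn [ 0.0013 -0.0028  0.1175]
0 cap px [274. 184.] [150. 152. 144.] body [291. 172.] [107. 109. 113.]
1 cap px [264. 177.] [93. 96. 96.] body [281. 166.] [14.  15.5 18. ]
2 cap px [255. 170.] [33. 35. 37.] body [271. 159.] [114.5  63.   35. ]
3 cap px [246. 163.] [42. 44. 48.] body [262. 153.] [35.  55.5 57. ]
black [(28, np.float64(248.0), np.float64(107.0)), (31, np.float64(240.0), np.float64(133.0)), (564, np.float64(253.0), np.float64(178.0)), (127, np.float64(279.0), np.float64(168.0))]
brown [(797, np.float64(213.0), np.float64(110.0)), (63, np.float64(271.0), np.float64(107.0)), (142, np.float64(205.0), np.float64(140.0)), (100, np.float64(271.0), np.float64(162.0)), (55, np.float64(240.0), np.float64(196.0))]
blue []
```

Emit:
drive_tool([
  [0.001,-0.003,0.035,-0.006,0],
  [0,0,0.035,0,0],
  [0,0,0.03,0,0],
  [0,0,0.013,0,0],
  [0,0,0,0,0],
  [0,0,0,0,0],
])

```text
clock: 16.97
eef_pos: [0.452, 0.1215, 0.0192]
eef_rot: [-3.114, -0.414, -0.0]
wrist_force: [0.5, -0.7, -0.4]
width: 0.0856
finger_force: 0.0
```

```bash
python3 go.py .4515 .1212 .013 14.7
```

```text
t 16.97 pos [0.452  0.1215 0.0192] yaw 15.1 w 0.0856 ff 0.0 F [ 0.5 -0.7 -0.4] q1 0.11 q6 1.42
shift in tool now [-0.0005  0.0001  0.0062] turn first 0.0075
shift after turn [-0.0005  0.0001  0.0062]
```

Emit:
drive_tool([
  [0,0,0.005,0.007,0],
  [0,0,0,0,0],
  [0,0,0,0,0.6],
  [0,0,0,0,0.6],
  [0,0,0,0,0.6],
  [0,0,0,0,0.6],
  [0,0,0,0,0.6],
])

```text
clock: 17.55
eef_pos: [0.4517, 0.1215, 0.0142]
eef_rot: [-3.116, -0.4, -0.002]
wrist_force: [-1.1, -0.3, 8.3]
width: 0.0508
finger_force: 40.0
```

```bash
python3 go.py .5503 -.2166 .28 75.8
```

```text
t 17.55 pos [0.4517 0.1215 0.0142] yaw 14.6 w 0.0508 ff 40.0 F [-1.1 -0.3  8.3] q1 0.11 q6 1.43
shift in tool now [ 0.0104  0.352  -0.2657] turn first -1.0678
shift after turn [-0.3035  0.1785 -0.2658]
```

Emit:
drive_tool([
  [0,0,-0.025,-0.1,0.6],
  [0,0,-0.027,-0.108,0.6],
  [0,0,-0.027,-0.108,0.6],
  [0,0,-0.027,-0.108,0.6],
  [0,0,-0.027,-0.108,0.6],
  [0,0,-0.027,-0.108,0.6],
  [0,0,-0.027,-0.108,0.6],
  [0,0,-0.027,-0.108,0.6],
  [0,0,-0.027,-0.108,0.6],
  [0,0,-0.025,-0.104,0.6],
])

```text
clock: 18.38
eef_pos: [0.4505, 0.1212, 0.2809]
eef_rot: [-2.474, -1.936, -0.0]
wrist_force: [0.7, 0.1, -1.8]
width: 0.0509
finger_force: 44.3
```

Emit:
drive_tool([
  [-0.028,0.017,0,0,0.6],
  [-0.032,0.018,0,0,0.6],
  [-0.032,0.019,0,0,0.6],
  [-0.032,0.019,0,0,0.6],
  [-0.032,0.019,0,0,0.6],
  [-0.032,0.019,0,0,0.6],
  [-0.032,0.019,0,0,0.6],
  [-0.032,0.019,0,0,0.6],
  [-0.032,0.019,0,0,0.6],
  [-0.019,0.01,0,0,0.6],
])

```text
clock: 19.22
eef_pos: [0.5499, -0.2199, 0.2789]
eef_rot: [2.48, 1.927, -0.001]
wrist_force: [1.0, -0.0, -2.1]
width: 0.0502
finger_force: 44.3
```

Emit:
drive_tool([
  [0,0,0,0,0.6],
  [0,0,0,0,0.6],
])

```text
clock: 19.38
eef_pos: [0.5489, -0.217, 0.2786]
eef_rot: [-2.48, -1.926, 0.001]
wrist_force: [0.5, 1.0, -1.8]
width: 0.0506
finger_force: 44.3
```

```bash
python3 go.py .5503 -.2166 .172 75.8;python3 see.py
```

```text
t 19.38 pos [ 0.5489 -0.217   0.2786] yaw 75.7 w 0.0506 ff 44.3 F [ 0.5  1.  -1.8] q1 -0.49 q6 -0.24
shift in tool now [0.0007 0.0015 0.1066] turn first -0.0023
shift after turn [0.0007 0.0013 0.1066]
0 cap px [274. 184.] [148. 150. 143.] body [291. 172.] [106.5 108.5 112.5]
1 cap px [264. 177.] [119. 124. 117.] body [281. 166.] [18.  17.  18.5]
2 cap px [255. 170.] [140. 146. 147.] body [271. 159.] [113.5  62.   35. ]
3 cap px [246. 163.] [127. 129. 132.] body [262. 153.] [141.5 141.  139.5]
black [(352, np.float64(281.0), np.float64(103.0)), (128, np.float64(279.0), np.float64(168.0)), (42, np.float64(246.0), np.float64(171.0))]
brown [(1165, np.float64(226.0), np.float64(110.0)), (142, np.float64(205.0), np.float64(140.0)), (103, np.float64(271.0), np.float64(162.0)), (133, np.float64(250.0), np.float64(197.0)), (33, np.float64(239.0), np.float64(197.0))]
blue [(56, np.float64(279.0), np.float64(114.0)), (49, np.float64(291.0), np.float64(115.0))]
```

Emit:
drive_tool([
  [0,0.001,0.03,0,0.6],
  [0,0,0.03,0,0.6],
  [0,0,0.02,0,0.6],
  [0,0,0.01,0,0.6],
  [0,0,0.005,0,0.6],
  [0,0,0.004,0,0.6],
  [0,0,0.002,0,0.6],
  [0,0,0,0,0.6],
  [0,0,0,0,0.6],
])

```text
clock: 20.23
eef_pos: [0.5511, -0.2166, 0.1794]
eef_rot: [2.478, 1.929, 0.001]
wrist_force: [-0.1, -0.4, -1.7]
width: 0.0506
finger_force: 44.3
```

```bash
python3 go.py .5503 -.2166 .172 75.8
```

```text
t 20.23 pos [ 0.5511 -0.2166  0.1794] yaw 75.8 w 0.0506 ff 44.3 F [-0.1 -0.4 -1.7] q1 -0.49 q6 -0.24
shift in tool now [-0.0002 -0.0008  0.0074] turn first -0.0
shift after turn [-0.0002 -0.0008  0.0074]
```

Emit:
drive_tool([
  [0,0,0.002,0,0.6],
  [0,0,0.002,0,0.6],
  [0,0,0.002,0,0.6],
  [0,0,0.001,0,0.6],
  [0,0,0,0,0.6],
  [0,0,0,0,0.6],
])

```text
clock: 20.73
eef_pos: [0.5505, -0.2165, 0.1718]
eef_rot: [2.479, 1.929, 0.0]
wrist_force: [-1.8, 0.6, 3.6]
width: 0.0508
finger_force: 44.9
```

```bash
python3 go.py .5503 -.2166 .172 75.8
```

```text
t 20.73 pos [ 0.5505 -0.2165  0.1718] yaw 75.8 w 0.0508 ff 44.9 F [-1.8  0.6  3.6] q1 -0.49 q6 -0.24
shift in tool now [-0.0002 -0.0002 -0.0002] turn first -0.0003
shift after turn [-0.0002 -0.0002 -0.0002]
```

Upward force on the wrist shows the can is in contact with the rails, so I release it.

Emit:
drive_tool([
  [0,0,0,0,0.3],
  [0,0,0,0,0],
  [0,0,0,0,0],
  [0,0,0,0,0],
  [0,0,-0.01,0,0],
  [0,0,-0.03,0,0],
  [0,0,-0.035,0,0],
  [0,0,-0.035,0,0],
  [0,0,-0.02,0,0],
  [0,0,0,0,0],
])

```text
clock: 21.57
eef_pos: [0.5531, -0.2177, 0.3079]
eef_rot: [2.472, 1.924, 0.007]
wrist_force: [0.6, -0.9, -0.2]
width: 0.0855
finger_force: 0.0
```

Emit:
drive_tool([
  [0,0,0,0,0],
  [0,0,0,0,0],
  [0,0,0,0,0],
  [0,0,0,0,0],
  [0,0,0,0,0],
  [0,0,0,0,0],
  [0,0,0,0,0],
  [0,0,0,0,0],
  [0,0,0,0,0],
  [0,0,0,0,0],
])

```text
clock: 22.4
eef_pos: [0.5503, -0.2164, 0.3013]
eef_rot: [-2.479, -1.929, -0.0]
wrist_force: [0.2, 0.1, 0.4]
width: 0.0853
finger_force: 0.0
```

Emit:
drive_tool([
  [0,0,0,0,0],
  [0,0,0,0,0],
  [0,0,0,0,0],
  [0,0,0,0,0],
  [0,0,0,0,0],
  [0,0,0,0,0],
  [0,0,0,0,0],
  [0,0,0,0,0],
  [0,0,0,0,0],
  [0,0,0,0,0],
])

```text
clock: 23.23
eef_pos: [0.5504, -0.2163, 0.3013]
eef_rot: [-2.479, -1.93, -0.0]
wrist_force: [-0.1, 0.2, 0.7]
width: 0.0853
finger_force: 0.0
```

```bash
python3 see.py
python3 - <<'E'
from h import *
s=cams.capture("side")
cv2.imwrite("pics/f.png",cv2.resize(s["frame"][100:205,200:330,::-1],None,fx=5,fy=5,interpolation=2))
E
```

```text
0 cap px [274. 184.] [149. 151. 143.] body [291. 172.] [105. 107. 111.]
1 cap px [264. 177.] [118. 124. 118.] body [281. 166.] [18. 16. 18.]
2 cap px [255. 170.] [140. 141. 136.] body [271. 159.] [113.  61.  34.]
3 cap px [246. 163.] [137. 141. 138.] body [262. 153.] [ 37.   65.5 135. ]
black [(40, np.float64(269.0), np.float64(100.0)), (131, np.float64(290.0), np.float64(101.0)), (127, np.float64(280.0), np.float64(168.0)), (43, np.float64(246.0), np.float64(171.0))]
brown [(1252, np.float64(229.0), np.float64(109.0)), (141, np.float64(205.0), np.float64(140.0)), (103, np.float64(271.0), np.float64(162.0)), (130, np.float64(250.0), np.float64(197.0)), (34, np.float64(239.0), np.float64(196.0))]
blue [(79, np.float64(259.0), np.float64(156.0))]
```

View pics/f.png

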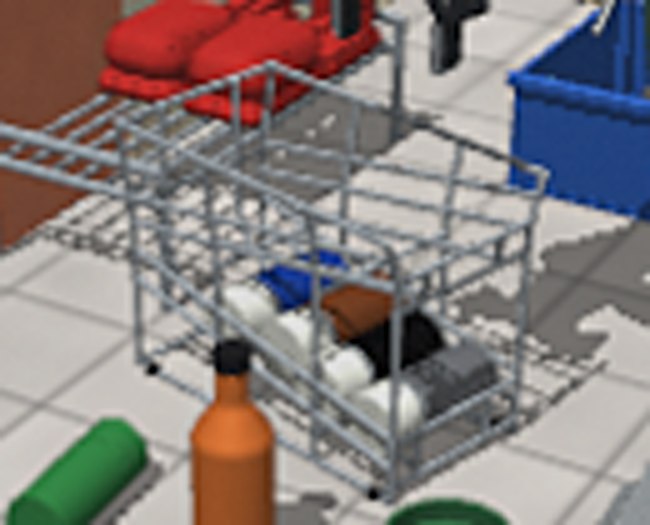

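The picture shows the queue on the lower run, front to back: grey (450,385), black (400,345), brown (355,310), blue (300,280). All caps are on the left, and the gripper is clear above. I hand it in.

Emit:
drive_tool([
  [0,0,0,0,0],
  [0,0,0,0,0],
  [0,0,0,0,0],
  [0,0,0,0,0],
  [0,0,0,0,0],
  [0,0,0,0,0],
])

```text
clock: 23.88
eef_pos: [0.5504, -0.2164, 0.3013]
eef_rot: [-2.479, -1.93, -0.0]
wrist_force: [-0.1, 0.7, -0.5]
width: 0.0855
finger_force: 0.0
```

```bash
python3 see.py | tail -3; python3 -c "
from cell import workorder; print(workorder.job_done())"
```

```text
black [(40, np.float64(269.0), np.float64(100.0)), (128, np.float64(290.0), np.float64(101.0)), (127, np.float64(280.0), np.float64(168.0)), (43, np.float64(246.0), np.float64(171.0))]
brown [(1235, np.float64(229.0), np.float64(109.0)), (144, np.float64(205.0), np.float64(140.0)), (104, np.float64(271.0), np.float64(162.0)), (131, np.float64(250.0), np.float64(197.0)), (32, np.float64(239.0), np.float64(197.0))]
blue [(78, np.float64(259.0), np.float64(156.0))]
the job is handed in; nothing more can be done
None
```

I handed the job in at about 24 s, with no verdict returned: the last pictures show grey, black, brown, blue queued on the lower run, caps on the +y side, and the gripper clear; I did not re-measure the yellow can and bystanders afterwards.

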